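# Shut the solvent lines in order

### The job

Shut the three solvent lines down for the night: with the fingertip, gently press down the black plunger in front of the tall slim bottle, then the one in front of the wide squat jar, then the one in front of the small bottle, each until it is down. Leave the plunger of the station without a bottle up. Do not grip, lift or shift anything: the bottles stay standing on their stations and the other things on the bench stay put.

Things in the scene. Friction and masses are not known exactly. Their poses are not given: they have to be found in the camera images.
- station_tall: Fixed white station with the tall slim amber bottle (56 mm diameter, 150 mm high). Plate 210 x 84 x 10 mm, origin at the centre of its underside, z up. At its -x end (nearer the robot) a valve block 70 x 76 mm rises to z = 60 mm, its collar (40 mm diameter) to 66; plunger at (-60, 0) mm, bottle near (58, 0) mm. Stations stand in any order.
- top_tall (a point): Centre of the flat top of the plunger's round black head on the station with the tall slim amber bottle (56 mm diameter, 150 mm high). Head 32 mm diameter, 8 mm thick; top 88 mm above the station's underside when fully up; the point moves with the head. Approach from straight above.
- plunger_tall (a joint): Travel of that plunger in m: 0 fully up (line open), 0.012 fully down against its hard stop; it may start up to 0.002 down. Shut from 0.008 on. Friction about 3 N, damping 25 N per m/s, no spring: it stays where it is left. Over 20 N is too rough.
- station_squat: Fixed white station with the wide squat amber jar (76 mm diameter, 75 mm high). Plate 210 x 84 x 10 mm, origin at the centre of its underside, z up. At its -x end (nearer the robot) a valve block 70 x 76 mm rises to z = 60 mm, its collar (40 mm diameter) to 66; plunger at (-60, 0) mm, bottle near (58, 0) mm. Stations stand in any order.
- top_squat (a point): Centre of the flat top of the plunger's round black head on the station with the wide squat amber jar (76 mm diameter, 75 mm high). Head 32 mm diameter, 8 mm thick; top 88 mm above the station's underside when fully up; the point moves with the head. Approach from straight above.
- plunger_squat (a joint): Travel of that plunger in m: 0 fully up (line open), 0.012 fully down against its hard stop; it may start up to 0.002 down. Shut from 0.008 on. Friction about 3 N, damping 25 N per m/s, no spring: it stays where it is left. Over 20 N is too rough.
- station_small: Fixed white station with the small amber bottle (40 mm diameter, 80 mm high). Plate 210 x 84 x 10 mm, origin at the centre of its underside, z up. At its -x end (nearer the robot) a valve block 70 x 76 mm rises to z = 60 mm, its collar (40 mm diameter) to 66; plunger at (-60, 0) mm, bottle near (58, 0) mm. Stations stand in any order.
- top_small (a point): Centre of the flat top of the plunger's round black head on the station with the small amber bottle (40 mm diameter, 80 mm high). Head 32 mm diameter, 8 mm thick; top 88 mm above the station's underside when fully up; the point moves with the head. Approach from straight above.
- plunger_small (a joint): Travel of that plunger in m: 0 fully up (line open), 0.012 fully down against its hard stop; it may start up to 0.002 down. Shut from 0.008 on. Friction about 3 N, damping 25 N per m/s, no spring: it stays where it is left. Over 20 N is too rough.
- station_spare: Fixed white station with no bottle at all (the spare line). Plate 210 x 84 x 10 mm, origin at the centre of its underside, z up. At its -x end (nearer the robot) a valve block 70 x 76 mm rises to z = 60 mm, its collar (40 mm diameter) to 66; plunger at (-60, 0) mm, bottle near (58, 0) mm. Stations stand in any order.
- top_spare (a point): Centre of the flat top of the plunger's round black head on the station with no bottle at all (the spare line). Head 32 mm diameter, 8 mm thick; top 88 mm above the station's underside when fully up; the point moves with the head. Approach from straight above.
- plunger_spare (a joint): Travel of that plunger in m: 0 fully up (line open), 0.012 fully down against its hard stop; it may start up to 0.002 down. Shut from 0.008 on. Friction about 3 N, damping 25 N per m/s, no spring: it stays where it is left. Over 20 N is too rough.
- bottle_tall: The tall slim amber bottle (56 mm diameter, 150 mm high) with a white cap, loose, standing upright on its station's plate (10 mm high). Origin: centre of its underside. Not to be moved.
- bottle_squat: The wide squat amber jar (76 mm diameter, 75 mm high) with a white cap, loose, standing upright on its station's plate (10 mm high). Origin: centre of its underside. Not to be moved.
- bottle_small: The small amber bottle (40 mm diameter, 80 mm high) with a white cap, loose, standing upright on its station's plate (10 mm high). Origin: centre of its underside. Not to be moved.
- vial_a: Small clear glass vial with white cap, 24 mm diameter, 45 mm high, standing loose between stations; origin centre of underside. Leave alone.
- vial_b: Second vial like vial_a, 24 mm diameter, 45 mm high, between stations; origin centre of underside. Leave alone.
- fitting: Steel fitting, 32 mm diameter foot, 30 mm high, standing loose between stations; origin centre of underside. Leave alone.
- beaker: Glass beaker, 66 mm diameter, 85 mm high, to the right of the stations; origin centre of underside. Leave alone.
- wrench: Steel wrench lying flat in front of the stations, about 160 mm long; origin under its middle. Leave alone.
- screwdriver: Screwdriver lying flat in front of the stations, about 200 mm long; origin under its middle. Leave alone.
- tip_box: Grey closed box 120 x 85 x 55 mm to the left of the stations; origin centre of underside. Leave alone.
Mind the look-alikes: they are no part of the job. What is shaped like the station_small but green, purple or red is not meant.

How it is judged:
By the outcome, as a careful person would: the job done as asked, in the order asked, and still so for the second after the job is handed in, with the robot touching nothing.
It also fails if it takes over 54 s, if anything falls off the work surface, if the arm or the gripper's body presses on something with over 40 N, if the wrist force passes 120 N, or if a joint passes its speed limit or range.

### The arm

A 6-joint arm with a two-finger parallel gripper is mounted at the origin on the work surface. World frame = base frame: x ahead of the robot, y to its left, z up, the work surface at z = 0. Lengths are in m, angles in rad, forces in N, time in s.
With the tool pointing down it reaches from about 0.375 to 0.9 m from the base axis. Payload 3.1 kg.
Tool frame: the origin (TCP) lies at the very end of the fingers, on their centre line; the grasp point (between the pads) lies behind it (r.hold_point_z is the z of the grasp point in the tool frame, in m); z points along the fingers, y is the line along which they close (so a half turn about z gives the same grasp; the last joint's range is limited). The gripper opens to 85 mm and grips with 20 to 120 N. Pads are 22 mm wide; open, the fingers measure 114 mm over their backs; the gripper's body (76 mm by 85 mm) begins 54 mm behind the grasp point. The pads swing forward as they close: fully open they stand 13 mm farther back than shut.
Start: joints at [1.145, 0.527, 1.433, -0, 1.181, -0.178], TCP at [0.153, 0.606, 0.231] pointing down, gripper open.
Joint ranges: [-3.08, 3.08], [-0.75, 2.2], [0.22, 2.44], [-1.43, 4.57], [0, 2.65], [-2.85, 2.85]. Speed limits (rad/s): [2.79, 2.79, 3.14, 3.14, 3.14, 3.14].

### API

Orientations are given as a unit quaternion [x, y, z, w].
In Python, from workcell import telemetry, eyes, close_job, r gives the robot as it stands. The module is installed in compiled form; this text tells all that it offers.
- The arm moves only by the tool move_arm, never from a script. Its argument "commands" is a list of rows, each a list of 3 entries, a list of its own where there are three numbers: the shift along the world's x, y, z in cm, then the turn about the world's z in rad, then the opening, from -1 (shut) to 1 (fully open). In form: [[[tx, ty, tz], spin, hand], ...]. A call has 1 to 10 rows; each row is the pose to reach, as a shift and turn from the pose commanded when the call began; what a row does not reach only later rows make up. A row lasts 1/10 s, in which the tool goes at most 50 mm and 8.59 degrees, less where a joint would pass 70% of its speed; a pose out of reach is approached as far as the arm can. A call with a gripper value outside its range is refused whole. The fingers move at their own pace and stop on an object; "grip_force" is the grip in N (left out, the last holds). Time passes only in rows, so rows that repeat a pose let the fingers close. It gives the time, the measured TCP pose, the force, the opening and the grip force at its end, in the units of the state.
- telemetry.get_obs(): the state, without advancing time (a new reading comes with each control period).
- eyes.capture(name): name is "side" or "top" or "wrist"; returns a dict with "frame" (384x512x3 uint8, blue, green, red), "fx", "fy", "cx", "cy" (pixels), "distortion" ([k1, k2, p1, p2, k3] as OpenCV has them; the pictures are not rectified), "rvec" (rotation vector, rad) and "tvec" (3), from world to camera coordinates, as OpenCV has them. Camera axes: x right, y down, z forward; pixel columns grow to the right and rows downward; lengths in m; the calibration is good to about 2 mm. A picture is of the moment at which its call begins. There is no depth.
- close_job(): hands the job in; it is judged then, once.
The state is a dict: "clock": time; "q": joint angles; "dq": joint speeds; "tau": joint torques, N m; "tcp_pos": TCP position; "tcp_rot": TCP orientation; "contact_force": force on the tool from outside, world axes, zero at the start; "moment": the same for the moment, N m; "gripper_width": opening from 0.0 (shut) to 1.0 (fully open); "grip_force": force on a finger pad.
Only numpy, scipy, OpenCV 4.12 (cv2) and the standard library are available. Lean on these libraries where they do the work, as an engineer would, in place of code of your own. Each camera call takes 0.05 s, during which the arm holds its last target. There are 200 camera calls.

## Working session

There is one attempt and no reset: what is moved stays moved. The work goes in short steps, Python scripts to look and compute and a tool call to move; the robot and the scene stay as the last step left them, time stands still between calls to the robot, and variables do not carry over. Pictures are saved under pics/ and viewed, at most 10 in all, crops included, and the job is handed in when it is done.

Besides the shell and the picture viewer there is one more tool, called after "Emit:" by a JSON object that holds its "op" and its "data", one argument or row to a line. move_arm: Moves the arm, as the interface text tells. Its arguments: {"type":"object","properties":{"commands":{"type":"array"},"grip_force":{"type":"number"}},"required":["commands"]}

```bash
mkdir -p pics
cat > h.py <<'E'
import numpy as np, cv2
from workcell import telemetry, eyes, close_job, r
def cast(c,uv,z):
    K=np.array([[c["fx"],0,c["cx"]],[0,c["fy"],c["cy"]],[0,0,1]])
    p=cv2.undistortPoints(np.array(uv,float).reshape(-1,1,2),K,np.array(c["distortion"])).reshape(-1,2)
    R=cv2.Rodrigues(np.array(c["rvec"],float))[0]; o=-R.T@np.array(c["tvec"],float).ravel()
    d=np.c_[p,np.ones(len(p))]@R
    return o+d*((z-o[2])/d[:,2])[:,None]
def proj(c,P):
    K=np.array([[c["fx"],0,c["cx"]],[0,c["fy"],c["cy"]],[0,0,1]])
    return cv2.projectPoints(np.array(P,float).reshape(-1,1,3),np.array(c["rvec"],float),np.array(c["tvec"],float),K,np.array(c["distortion"]))[0].reshape(-1,2)
E
python3 - <<'E'
from h import *
import pickle
cs={n:eyes.capture(n) for n in("top","side")}
pickle.dump(cs,open("c.pkl","wb"))
for n,c in cs.items(): cv2.imwrite(f"pics/{n}0.png",cv2.resize(c["frame"],(800,600),interpolation=cv2.INTER_CUBIC))
print(telemetry.get_obs(),r.hold_point_z)
E
```

```text
{'clock': 0.1, 'q': array([ 1.14548802e+00,  5.28356079e-01,  1.43375703e+00, -2.45830074e-07,
        1.18139655e+00, -1.78506010e-01]), 'dq': array([-6.84420139e-04, -2.43128856e-03, -3.70798306e-03, -1.60076153e-04,
        1.16793095e-03,  5.36823315e-05]), 'tau': array([-3.33007665e-04, -4.43308640e+01, -1.78585464e+01, -2.74683671e-04,
        3.90188899e-03,  1.80077086e-05]), 'tcp_pos': array([0.1524006 , 0.60548328, 0.23044744]), 'tcp_rot': array([ 1.23088097e-01,  9.92395285e-01, -9.15182900e-04, -2.84893740e-04]), 'contact_force': array([-0.23750895, -0.31634228, -0.50954477]), 'moment': array([-0.01130996,  0.06503692, -0.00395538]), 'grip_force': 0.0, 'gripper_width': 0.9980570120107461} -0.0187
```

View pics/top0.png

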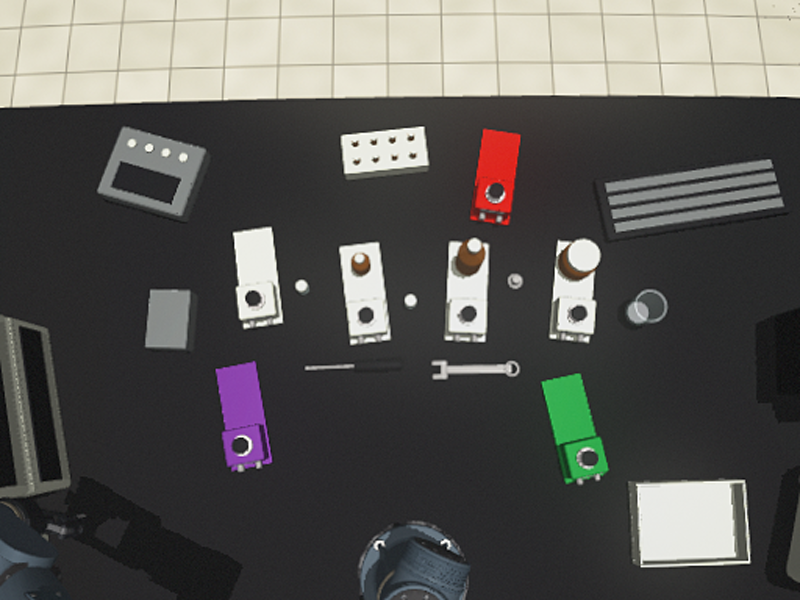

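View pics/side0.png

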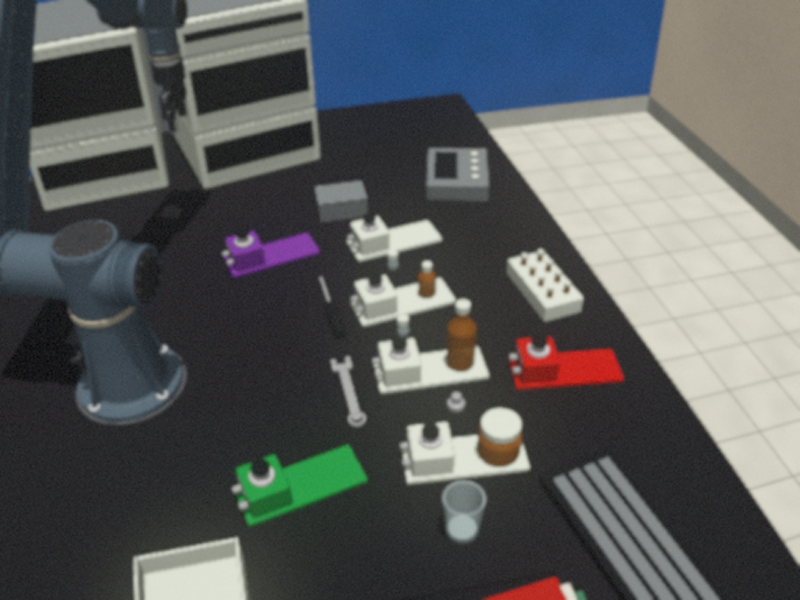

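Top view (800-px scale): the spare plunger is at (254,298), small at (367,315), tall at (468,314) and squat at (578,314). The coloured decoys are purple (241,446), green (588,458) and red (495,192). The side view shows the same order: spare, small, tall, squat from left (+y) to right. I choose the white stations by their bottles, and check with a crop.

Run:
```python
from h import *
import pickle
cs=pickle.load(open("c.pkl","rb"))
seeds={"top":{"spare":(254,298),"small":(367,315),"tall":(468,314),"squat":(578,314)},"side":{"spare":(370,222),"small":(376,284),"tall":(400,346),"squat":(431,432)}}
for n in cs:
    c=cs[n]; f=c["frame"]; g=cv2.cvtColor(f,cv2.COLOR_BGR2GRAY); vis=cv2.resize(f,None,fx=4,fy=4,interpolation=cv2.INTER_CUBIC)
    for k,s in seeds[n].items():
        u=np.array(s)*.64; x0,y0=(u-10).astype(int)
        G=cv2.resize(g[y0:y0+21,x0:x0+21],None,fx=8,fy=8,interpolation=cv2.INTER_CUBIC)
        m=(G<85).astype(np.uint8); N,L,S,C=cv2.connectedComponentsWithStats(m)
        i=min(range(1,N),key=lambda i:np.linalg.norm(C[i]-(u-[x0,y0])*8) if S[i][4]>200 else 1e9)
        uv=(C[i]+.5)/8-.5+[x0,y0]
        print(n,k,uv.round(2),S[i]/8,cast(c,uv,.087).round(4), "px/m",np.linalg.norm(proj(c,cast(c,uv,.087)+[[0,.032,0]])-uv).round(2))
        cv2.circle(vis,tuple(int(v) for v in (uv+.5)*4-.5),2,(0,0,255),-1)
    if n=="top": cv2.imwrite("pics/crop.png",vis[580:900,560:1360][:, :800])
```

```text
top spare [161.45 190.49] [  5.125   6.125   9.75    9.5   558.875] [[0.5492 0.3132 0.087 ]] px/m 10.21
top small [233.82 201.29] [  5.875   6.125   8.875   9.375 531.125] [[0.5131 0.0884 0.087 ]] px/m 10.4
top tall [299.5 200.3] [  6.25    6.125   9.5     9.375 537.5  ] [[ 0.5142 -0.1135  0.087 ]] px/m 10.41
top squat [369.99 200.03] [  6.625   6.      9.75    9.375 550.375] [[ 0.5127 -0.3311  0.087 ]] px/m 10.31
side spare [237.88 136.37] [   0.       0.      21.      11.375 1077.375] [[0.5628 0.3208 0.087 ]] px/m 4.97
side small [239.42 174.85] [   0.       0.      21.      11.875 1260.875] [[0.5183 0.0968 0.087 ]] px/m 6.1
side tall [252.67 216.57] [  0.     0.    14.    13.5  901.25] [[ 0.5117 -0.1085  0.087 ]] px/m 7.49
side squat [274.54 271.38] [   0.       0.      21.      15.375 1316.25 ] [[ 0.5157 -0.328   0.087 ]] px/m 9.45
```

View pics/crop.png

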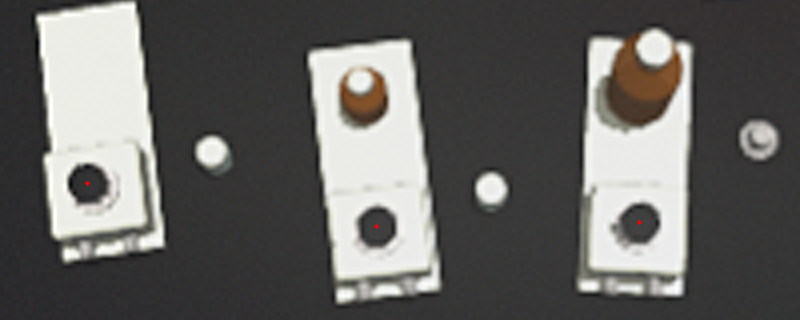

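The crop confirms it: spare with no bottle, then small, then tall (squat is further right). Red dots sit on the head centres. I'll shut the fingers and travel high towards tall.

Emit:
{"op": "move_arm", "data": {
  "commands": [
    [[3,-3.5,0],0,-1],
    [[6,-7,0],0,-1],
    [[9,-10.5,0],0,-1],
    [[12,-14,0],0,-1],
    [[15,-17.5,0],0,-1],
    [[18,-21,0],0,-1],
    [[21,-24.5,0],0,-1],
    [[24,-28,0],0,-1],
    [[27,-31.5,0],0,-1],
    [[30,-35,0],0,-1]
  ]
}}

```text
clock: 1.1
tcp_pos: [0.4534, 0.2544, 0.2311]
tcp_rot: [0.123, 0.992, -0.0, -0.0]
contact_force: [1.6, 0.0, 0.8]
gripper_width: 0.001
grip_force: 0.0
```

Emit:
{"op": "move_arm", "data": {
  "commands": [
    [[0.6,-4,0],0,-1],
    [[1.2,-8,0],0,-1],
    [[1.8,-12,0],0,-1],
    [[2.4,-16,0],0,-1],
    [[3,-20,0],0,-1],
    [[3.6,-24,0],0,-1],
    [[4.2,-28,0],0,-1],
    [[4.8,-32,0],0,-1],
    [[6,-36.5,0],0,-1],
    [[6,-36.5,0],0,-1]
  ]
}}

```text
clock: 2.1
tcp_pos: [0.5149, -0.1147, 0.2314]
tcp_rot: [0.126, 0.992, -0.001, 0.002]
contact_force: [0.3, -0.1, -0.0]
gripper_width: 0.005
grip_force: 0.0
```

Emit:
{"op": "move_arm", "data": {
  "commands": [
    [[0,0,-2],0,-1],
    [[0,0,-4.5],0,-1],
    [[0,0,-7],0,-1],
    [[0,0,-9],0,-1],
    [[0,0,-10.5],0,-1],
    [[0,0,-11.5],0,-1],
    [[0,0,-12.2],0,-1],
    [[0,0,-12.6],0,-1],
    [[0,0,-12.6],0,-1],
    [[0,0,-12.6],0,-1]
  ]
}}

```text
clock: 3.1
tcp_pos: [0.513, -0.1091, 0.1058]
tcp_rot: [0.123, 0.992, -0.0, 0.001]
contact_force: [-0.4, -0.8, -1.3]
gripper_width: 0.003
grip_force: 0.0
```

Run:
```python
from h import *
o=telemetry.get_obs(); print(o["tcp_pos"],o["contact_force"])
c=eyes.capture("side"); f=c["frame"]
cv2.imwrite("pics/s1.png",cv2.resize(f[150:330,180:420],(800,600),interpolation=cv2.INTER_CUBIC))
```

```text
[ 0.51303735 -0.10905419  0.10581004] [-0.39640475 -0.76172829 -1.30320975]
```

View pics/s1.png

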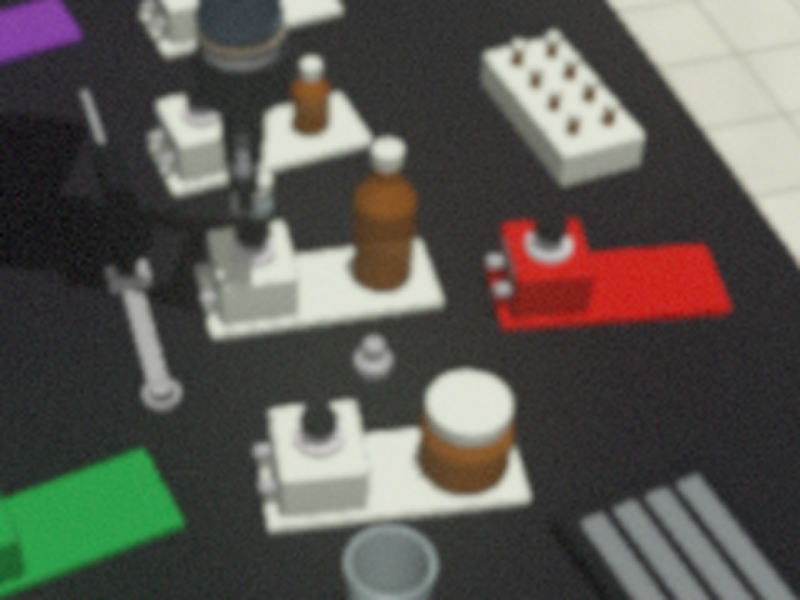

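The fingers hang just above the tall station's plunger head (about 252,225 in the crop). I'll correct y by -0.4 cm and press slowly.

Emit:
{"op": "move_arm", "data": {
  "commands": [
    [[0.1,-0.4,-0.4],0,-1],
    [[0.1,-0.4,-0.8],0,-1],
    [[0.1,-0.4,-1.1],0,-1],
    [[0.1,-0.4,-1.4],0,-1],
    [[0.1,-0.4,-1.6],0,-1],
    [[0.1,-0.4,-1.8],0,-1],
    [[0.1,-0.4,-1.9],0,-1],
    [[0.1,-0.4,-2.0],0,-1],
    [[0.1,-0.4,-2.1],0,-1],
    [[0.1,-0.4,-2.2],0,-1]
  ]
}}

```text
clock: 4.15
tcp_pos: [0.5135, -0.1129, 0.0834]
tcp_rot: [0.123, 0.992, -0.0, -0.0]
contact_force: [-0.9, -0.8, 2.2]
gripper_width: 0.005
grip_force: 1.5
```

Emit:
{"op": "move_arm", "data": {
  "commands": [
    [[0,0,-0.1],0,-1],
    [[0,0,-0.2],0,-1],
    [[0,0,-0.3],0,-1],
    [[0,0,-0.4],0,-1],
    [[0,0,-0.5],0,-1],
    [[0,0,-0.6],0,-1],
    [[0,0,-0.6],0,-1],
    [[0,0,-0.6],0,-1]
  ]
}}

```text
clock: 4.95
tcp_pos: [0.5141, -0.1132, 0.0771]
tcp_rot: [0.123, 0.992, -0.0, 0.001]
contact_force: [-0.2, -0.3, 0.2]
gripper_width: 0.003
grip_force: 0.0
```

Emit:
{"op": "move_arm", "data": {
  "commands": [
    [[0,0,1],0,-1],
    [[0,0,3],0,-1],
    [[0,0,6],0,-1],
    [[0,0,9],0,-1],
    [[0,-3,11],0,-1],
    [[0,-7,12],0,-1],
    [[0,-11,12],0,-1],
    [[0,-15,12],0,-1],
    [[0,-19,12],0,-1],
    [[-0.1,-21.8,12],0,-1]
  ]
}}

```text
clock: 5.95
tcp_pos: [0.5129, -0.3341, 0.1983]
tcp_rot: [0.124, 0.992, -0.001, 0.001]
contact_force: [-0.2, -0.2, -0.5]
gripper_width: 0.001
grip_force: 0.0
```

Emit:
{"op": "move_arm", "data": {
  "commands": [
    [[0,0,-2],0,-1],
    [[0,0,-4.5],0,-1],
    [[0,0,-6.5],0,-1],
    [[0,0,-8],0,-1],
    [[0,0,-9],0,-1],
    [[0,0,-9.5],0,-1],
    [[0,0,-9.7],0,-1],
    [[0,0,-9.7],0,-1],
    [[0,0,-9.7],0,-1]
  ]
}}

```text
clock: 6.85
tcp_pos: [0.5131, -0.3313, 0.1011]
tcp_rot: [0.123, 0.992, -0.0, 0.001]
contact_force: [-0.5, 0.3, 0.1]
gripper_width: -0.001
grip_force: 0.0
```

Run:
```python
from h import *
o=telemetry.get_obs(); print(o["tcp_pos"],o["contact_force"])
c=eyes.capture("side"); f=c["frame"]
cv2.imwrite("pics/s2.png",cv2.resize(f[190:350,200:413],(800,600),interpolation=cv2.INTER_CUBIC))
```

```text
[ 0.51312529 -0.33129856  0.10111814] [-0.53339191  0.34976812  0.06001755]
```

View pics/s2.png

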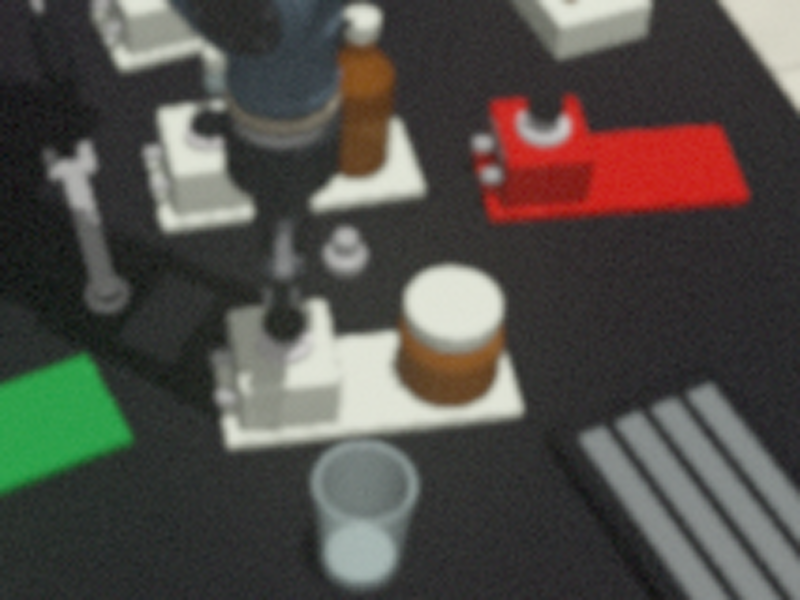

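The tall plunger (210,125) now sits low on its collar. The fingers are over the squat station's head (287,322). I'll press 2.4 cm.

Emit:
{"op": "move_arm", "data": {
  "commands": [
    [[0,0,-0.4],0,-1],
    [[0,0,-0.7],0,-1],
    [[0,0,-1.0],0,-1],
    [[0,0,-1.2],0,-1],
    [[0,0,-1.3],0,-1],
    [[0,0,-1.4],0,-1],
    [[0,0,-1.5],0,-1],
    [[0,0,-1.6],0,-1],
    [[0,0,-1.7],0,-1],
    [[0,0,-1.8],0,-1]
  ]
}}

```text
clock: 7.9
tcp_pos: [0.5125, -0.3309, 0.0824]
tcp_rot: [0.123, 0.992, 0.0, -0.0]
contact_force: [-0.6, 0.5, 3.1]
gripper_width: 0.004
grip_force: 1.5
```

Emit:
{"op": "move_arm", "data": {
  "commands": [
    [[0,0,-0.1],0,-1],
    [[0,0,-0.2],0,-1],
    [[0,0,-0.3],0,-1],
    [[0,0,-0.4],0,-1],
    [[0,0,-0.5],0,-1],
    [[0,0,-0.6],0,-1],
    [[0,0,-0.6],0,-1],
    [[0,0,-0.6],0,-1]
  ]
}}

```text
clock: 8.7
tcp_pos: [0.5127, -0.331, 0.0761]
tcp_rot: [0.123, 0.992, 0.0, 0.0]
contact_force: [-0.2, 1.4, -0.2]
gripper_width: 0.001
grip_force: 0.6
```

Emit:
{"op": "move_arm", "data": {
  "commands": [
    [[0,0,1],0,-1],
    [[0,0,3],0,-1],
    [[0,0,6],0,-1],
    [[0,0,9],0,-1],
    [[0,2,12],0,-1],
    [[0,6,13],0,-1],
    [[0,10,13],0,-1],
    [[0,14,13],0,-1],
    [[0,18,13],0,-1],
    [[0,22,13],0,-1]
  ]
}}

```text
clock: 9.7
tcp_pos: [0.5131, -0.1097, 0.2072]
tcp_rot: [0.123, 0.992, -0.0, 0.001]
contact_force: [0.7, 0.6, -1.0]
gripper_width: 0.0
grip_force: 0.0
```

Emit:
{"op": "move_arm", "data": {
  "commands": [
    [[0,4,0],0,-1],
    [[0,8,0],0,-1],
    [[0,12,0],0,-1],
    [[0,16,0],0,-1],
    [[0,19,0],0,-1],
    [[0,20,0],0,-1],
    [[0,20,0],0,-1],
    [[0,20,-2],0,-1],
    [[0,20,-4],0,-1],
    [[0,20,-6],0,-1]
  ]
}}

```text
clock: 10.7
tcp_pos: [0.5135, 0.0873, 0.1461]
tcp_rot: [0.124, 0.992, -0.0, 0.001]
contact_force: [-0.3, -1.2, -0.3]
gripper_width: -0.002
grip_force: 0.0
```

Emit:
{"op": "move_arm", "data": {
  "commands": [
    [[0,0,-1.5],0,-1],
    [[0,0,-2.7],0,-1],
    [[0,0,-3.6],0,-1],
    [[0,0,-4.2],0,-1],
    [[0,0,-4.5],0,-1],
    [[0,0,-4.5],0,-1],
    [[0,0,-4.5],0,-1]
  ]
}}

```text
clock: 11.4
tcp_pos: [0.513, 0.0891, 0.1017]
tcp_rot: [0.123, 0.992, 0.0, 0.0]
contact_force: [-0.3, 0.9, -0.1]
gripper_width: 0.002
grip_force: 0.0
```

Run:
```python
from h import *
o=telemetry.get_obs(); print(o["tcp_pos"],o["contact_force"])
c=eyes.capture("side"); f=c["frame"]
cv2.imwrite("pics/s3.png",cv2.resize(f[120:300,190:430],(800,600),interpolation=cv2.INTER_CUBIC))
```

```text
[0.51299281 0.08907626 0.10168947] [-0.2676796   0.92136154 -0.07196554]
```

View pics/s3.png

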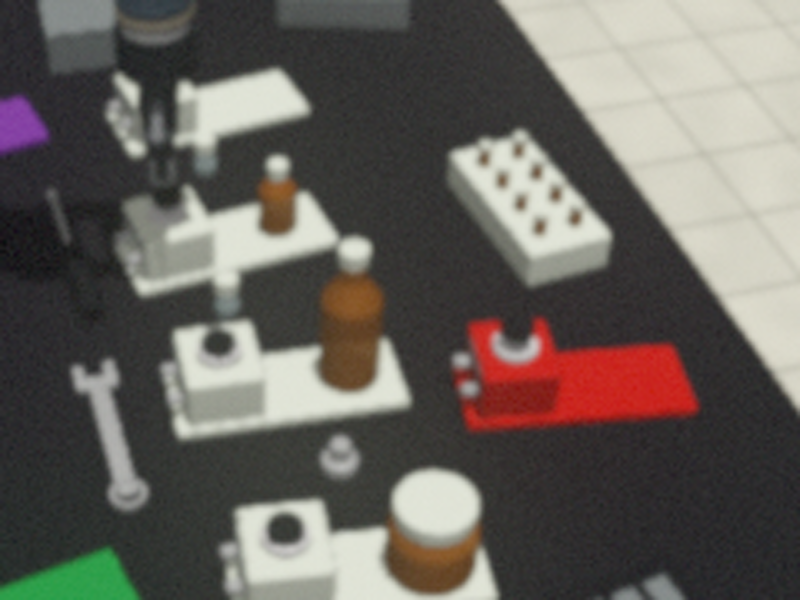

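The tall (218,342) and squat (285,530) plungers are down. The fingers are above the small station's head (167,190), so I'll press the same way.

Emit:
{"op": "move_arm", "data": {
  "commands": [
    [[0,0,-0.4],0,-1],
    [[0,0,-0.7],0,-1],
    [[0,0,-1.0],0,-1],
    [[0,0,-1.2],0,-1],
    [[0,0,-1.3],0,-1],
    [[0,0,-1.4],0,-1],
    [[0,0,-1.5],0,-1],
    [[0,0,-1.6],0,-1],
    [[0,0,-1.7],0,-1],
    [[0,0,-1.8],0,-1]
  ]
}}

```text
clock: 12.45
tcp_pos: [0.5127, 0.0891, 0.0835]
tcp_rot: [0.123, 0.992, 0.0, 0.0]
contact_force: [-1.6, -0.3, 2.8]
gripper_width: 0.001
grip_force: 1.5
```

Emit:
{"op": "move_arm", "data": {
  "commands": [
    [[0,0,-0.1],0,-1],
    [[0,0,-0.2],0,-1],
    [[0,0,-0.3],0,-1],
    [[0,0,-0.4],0,-1],
    [[0,0,-0.5],0,-1],
    [[0,0,-0.6],0,-1],
    [[0,0,-0.6],0,-1],
    [[0,0,-0.6],0,-1]
  ]
}}

```text
clock: 13.25
tcp_pos: [0.5127, 0.089, 0.0771]
tcp_rot: [0.123, 0.992, 0.0, -0.0]
contact_force: [-0.3, 1.3, 0.7]
gripper_width: -0.002
grip_force: 0.2
```

Emit:
{"op": "move_arm", "data": {
  "commands": [
    [[0,0,1],0,-1],
    [[0,0,3],0,-1],
    [[0,0,6],0,-1],
    [[0,0,9],0,-1],
    [[-1,0,12],0,-1],
    [[-3,0,14],0,-1],
    [[-6,0,16],0,-1],
    [[-9,0,18],0,-1],
    [[-9,0,18],0,-1],
    [[-9,0,18],0,-1]
  ]
}}

```text
clock: 14.25
tcp_pos: [0.423, 0.0891, 0.2583]
tcp_rot: [0.123, 0.992, 0.0, 0.002]
contact_force: [-0.0, 1.7, -0.4]
gripper_width: 0.002
grip_force: 0.0
```

Run:
```python
from h import *
c=eyes.capture("side"); f=c["frame"]
cv2.imwrite("pics/s4.png",cv2.resize(f[120:345,190:490],(800,600),interpolation=cv2.INTER_CUBIC))
```

```text
(no output)
```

View pics/s4.png

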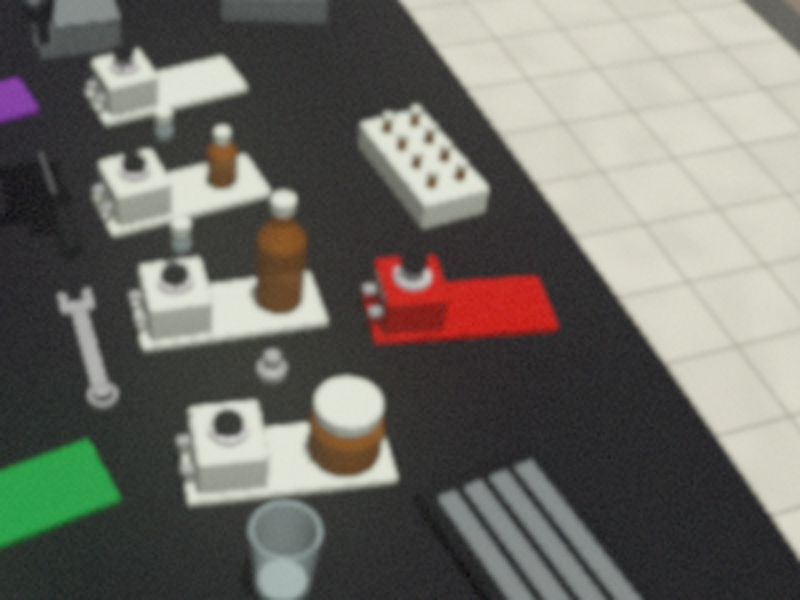

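The heads at small (134,162), tall (175,275) and squat (228,425) are down. The spare at (124,60) is still up, and nothing else has moved.

```bash
python3 -c "
from h import *
print(close_job())"
```

```text
the job is handed in; nothing more can be done
None
```

I pressed the tall, squat and small plungers down in that order, each about 11 mm at roughly 3–4 N; the spare stayed up, the final side-camera picture showed nothing else moved, and the job is handed in (no verdict was shown).

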